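# Size a drive punch in the hole gauge

## Robot

A 7-joint arm with a two-finger parallel gripper is mounted at the origin on the work surface. World frame = base frame: x ahead of the robot, y to its left, z up, the work surface at z = 0. Lengths are in m, angles in rad, forces in N, time in s.
With the tool pointing down it reaches from about 0.425 to 0.875 m from the base axis. Payload 8.4 kg.
Tool frame: the origin (TCP) lies at the very end of the fingers, on their centre line; the grasp point (between the pads) lies 19 mm behind it; z points along the fingers, y is the direction in which the jaws open and shut (so a half turn about z gives the same grasp; the last joint's range is limited). The gripper opens to 85 mm and grips with 20 to 120 N. Pads are 22 mm wide; open, the fingers measure 114 mm over their backs; the gripper's body (76 mm by 85 mm) begins 54 mm behind the grasp point. The pads swing forward as they close: fully open they stand 13 mm farther back than shut.
Start: joints at [1.004, 0.333, 0.04, 1.465, -0.013, 1.343, -0.059], TCP at [0.293, -0.58, 0.231] pointing down, gripper open.
Joint ranges: [-2.58, 2.58], [-0.38, 2.09], [-1.3, 1.39], [0.25, 2.4], [-1.5, 4.64], [0.08, 2.09], [-2.65, 2.65]. Speed limits (rad/s): [2.22, 2.22, 2.79, 2.79, 3.14, 3.14, 3.14].

## Interface

Orientations are given as a 3x3 rotation matrix whose columns are the frame's x, y, z axes.
In Python, from workcell import bot, camera, camera_info, find_in, place_of gives the robot as it stands.
- The arm moves only by the tool step_arm, never from a script. Its argument "deltas" is a list that holds one entry, the list of rows, each a list of 5 numbers: the shift along the world's x, y, z in units of 0.4 m (1.0 is 0.4 m), then the turn about the world's z in units of 180 degrees (1.0 is 180 degrees), then the gripper command: -1 is shut, 1 is fully open, values between are in proportion. A call has 1 to 8 rows; each row is the pose to reach, as a shift and turn from the pose commanded when the call began, turning the shorter way round; what a row does not reach only later rows make up. A row lasts 1/12 s, in which the tool goes at most 41.7 mm and 7.16 degrees, less where a joint would pass 70% of its speed; a pose out of reach is approached as far as the arm can. A call with a number of a shift or a turn outside -1 to 1 is refused whole. A call with a gripper value outside its range is refused whole. The fingers move at their own pace and stop on an object; the grip force is fixed at half the most. Time passes only in rows, so rows that repeat a pose let the fingers close. It gives the time, the measured TCP pose, the force and the opening at its end, in the units of the state.
- bot.read_state(): the state, without advancing time (a new reading comes with each control period).
- camera(name): name is "scene" or "top" or "wrist"; returns the picture (400x640x3 uint8, red, green, blue); there is no depth.
- camera_info(name): a dict with "mtx" (3x3 intrinsics, pixels), "k1" (the pictures are not rectified: a ray, as slopes to the right and down, at radius r is drawn at 1 + k1 r^2 times it, then the intrinsics apply), "R" (3x3) and "t" (3): a world point X has camera coordinates R X + t; the wrist camera has in their place "tool_from_camera" (4x4, takes a point from camera to tool coordinates, whose origin is the TCP and whose axes are the flange's). Camera axes: x right, y down, z forward; pixel columns grow to the right and rows downward; lengths in m; the calibration is good to about 2 mm. A picture is of the moment at which its call begins: read the wrist's pose just before it. camera_info takes no time and is no camera call.
- bot.sign_off(): hands the job in, once; it reports no verdict.
Trained networks look in the newest picture that a camera, given by its name, has taken for a name from the list of things; names that differ only in an ending like _2 or _b are one class to them, and where a whole thing is asked for, a point or a joint stands for the part that bears it (a point fixed in the world has none). Each returns a list of dicts, best first, with "p" (0 to 1); they miss things now and then, are a little off and sometimes report something else, mostly with a low value. They report only what shows in the picture. A call takes as long as a camera call.
- find_in(name, camera): "centre" ([x, y, z] in m, in world coordinates, good to about 4 mm: the middle of the surface that is visible of it).
- place_of(name, camera): "centre" ([x, y, z] in m, in world coordinates, good to about 4 mm: a listed point, or the origin of a listed thing).
The state is a dict: "clock": time; "qpos": joint angles; "joint_velocities": joint speeds; "joint_efforts": joint torques, N m; "eef_pos": TCP position; "ee_rot": TCP orientation; "force": force on the tool from outside, world axes, zero at the start; "wrist_torque": the same for the moment, N m; "grip_width": opening from 0.0 (shut) to 1.0 (fully open).
Only numpy, scipy, OpenCV 4.12 (cv2) and the standard library are available. Lean on these libraries where they do the work, as an engineer would, in place of code of your own. Each camera call takes 0.05 s, during which the arm holds its last target. There are 200 camera calls.

## Task

Size the unmarked drive punch that stands by itself in the single wooden block: step its tube down the hole gauge, from larger holes to smaller, pushing it well into each one that takes it, until a hole squarely tried refuses it. Then lower it home in the last hole it passed, upright with its shoulder down on the plate, and let go. Feel gently and do not drop it, since its cutting edge chips if it is forced against the gauge, and leave the other punches, the pot and the mallet as they are.

Things in the scene. Friction and masses are not known exactly. Their poses are not given: they have to be found in the camera images.
- gauge: Hole gauge: grey PVC plate 190 x 64 x 10 mm, level on two wooden end cheeks over an 8 mm steel base, fixed to the table; plate top 62 mm above the table, 44 mm free below the plate. A row of four round holes 42 mm apart, from its -x end: 10, 13, 16, 19 mm wide. It lies turned any way. Origin: centre of its underside; x along the row towards the largest hole, z up.
- hole10 (a point): Mouth of the 10-mm hole (smallest) of the hole gauge: centre of the round hole at the level of the plate's top face, 62 mm above the table. The hole goes straight down right through the 10 mm plate.
- hole13 (a point): Mouth of the 13-mm hole (second smallest) of the hole gauge: centre of the round hole at the level of the plate's top face, 62 mm above the table. The hole goes straight down right through the 10 mm plate.
- hole16 (a point): Mouth of the 16-mm hole (second largest) of the hole gauge: centre of the round hole at the level of the plate's top face, 62 mm above the table. The hole goes straight down right through the 10 mm plate.
- hole19 (a point): Mouth of the 19-mm hole (largest) of the hole gauge: centre of the round hole at the level of the plate's top face, 62 mm above the table. The hole goes straight down right through the 10 mm plate.
- block_top (a point): Single wooden block, 60 x 60 x 52 mm, fixed to the table, with one 21 mm hole right through it from the top, in which the unsized punch stands. This point: centre of the hole's mouth on the top face, 52 mm above the table.
- rack_top (a point): Double wooden block, 60 x 130 x 52 mm (y along its length), fixed, with two 21 mm holes 66 mm apart, in which the other two punches stand. This point: centre of its top face, 52 mm above the table.
- punch_a_shank (a point): Upright steel drive punch, 112 mm, 0.3 kg, loose: round shank 28 mm thick and 72 mm tall; below a flat shoulder a coaxial thinner round tube, 40 mm, ending in the cutting edge. Point: on the axis half-way up the shank, 36 mm above the shoulder, 76 mm above the edge; z up the axis. It stands with the shoulder on a block's top, the tube hidden in a loose hole. Any of the three may be in the single block.
- punch_b_shank (a point): Second punch: all as for punch_a, save that the three tubes differ in thickness and none is marked. Each tube is 1.5 mm thinner than exactly one of the 13, 16 and 19 mm gauge holes. The shanks are all alike.
- punch_c_shank (a point): Third punch: all as for punch_a and punch_b.
- pot_mid (a point): Bystander: capped paint pot, 56 mm in diameter and 50 mm tall, standing on the table; this point is half-way up its axis.
- mallet_head (a point): Bystander: small rawhide mallet lying on the table; head 42 mm in diameter and 85 mm long along its x, handle about 190 mm long to its +y; this point is the head's centre, 21 mm above the table.

How it is judged:
On the way, in this order (a step that is already met when the one before it is completed fails the run):
1. the punch from the single block goes at least 8 mm down into the hole of its own size (((horizontal distance between punch_a_shank and hole13 below 0.004 m and z of punch_a_shank in the frame of gauge below 0.13 m and horizontal distance between each of punch_b_shank, punch_c_shank and block_top above 0.05 m and distance of each of punch_b_shank, punch_c_shank from where it was at the start of the episode below 0.01 m) or (horizontal distance between punch_b_shank and hole16 below 0.004 m and z of punch_b_shank in the frame of gauge below 0.13 m and horizontal distance between each of punch_a_shank, punch_c_shank and block_top above 0.05 m and distance of each of punch_a_shank, punch_c_shank from where it was at the start of the episode below 0.01 m) or (horizontal distance between punch_c_shank and hole19 below 0.004 m and z of punch_c_shank in the frame of gauge below 0.13 m and horizontal distance between each of punch_a_shank, punch_b_shank and block_top above 0.05 m and distance of each of punch_a_shank, punch_b_shank from where it was at the start of the episode below 0.01 m))), for 0.1 s.
2. the next smaller hole refuses it: the punch, upright and within 4 mm of that hole's axis, is pressed on the gauge with more than 1.5 N and does not go in (((horizontal distance between punch_a_shank and hole10 below 0.004 m and z of punch_a_shank in the frame of gauge above 0.134 m and angle between punch_a_shank's own z axis and vertical below 0.09 rad and contact force between punch_a and gauge above 1.5 N and horizontal distance between each of punch_b_shank, punch_c_shank and block_top above 0.05 m and distance of each of punch_b_shank, punch_c_shank from where it was at the start of the episode below 0.01 m) or (horizontal distance between punch_b_shank and hole13 below 0.004 m and z of punch_b_shank in the frame of gauge above 0.134 m and angle between punch_b_shank's own z axis and vertical below 0.09 rad and contact force between punch_b and gauge above 1.5 N and horizontal distance between each of punch_a_shank, punch_c_shank and block_top above 0.05 m and distance of each of punch_a_shank, punch_c_shank from where it was at the start of the episode below 0.01 m) or (horizontal distance between punch_c_shank and hole16 below 0.004 m and z of punch_c_shank in the frame of gauge above 0.134 m and angle between punch_c_shank's own z axis and vertical below 0.09 rad and contact force between punch_c and gauge above 1.5 N and horizontal distance between each of punch_a_shank, punch_b_shank and block_top above 0.05 m and distance of each of punch_a_shank, punch_b_shank from where it was at the start of the episode below 0.01 m))), for 0.1 s.
At the end, for the whole second after the job is handed in: The punch from the single block stands at rest in the smallest gauge hole that takes it, its axis within 3 mm of the hole's, its shoulder down on the plate within 2 mm and upright within 0.05 rad; the other two punches are within 10 mm of where they stood in the double block (((horizontal distance between punch_a_shank and hole13 below 0.003 m and z of punch_a_shank in the frame of gauge between 0.095 and 0.1 m and angle between punch_a_shank's own z axis and vertical below 0.05 rad and linear speed of punch_a below 0.02 m/s and horizontal distance between each of punch_b_shank, punch_c_shank and block_top above 0.05 m and distance of each of punch_b_shank, punch_c_shank from where it was at the start of the episode below 0.01 m) or (horizontal distance between punch_b_shank and hole16 below 0.003 m and z of punch_b_shank in the frame of gauge between 0.095 and 0.1 m and angle between punch_b_shank's own z axis and vertical below 0.05 rad and linear speed of punch_b below 0.02 m/s and horizontal distance between each of punch_a_shank, punch_c_shank and block_top above 0.05 m and distance of each of punch_a_shank, punch_c_shank from where it was at the start of the episode below 0.01 m) or (horizontal distance between punch_c_shank and hole19 below 0.003 m and z of punch_c_shank in the frame of gauge between 0.095 and 0.1 m and angle between punch_c_shank's own z axis and vertical below 0.05 rad and linear speed of punch_c below 0.02 m/s and horizontal distance between each of punch_a_shank, punch_b_shank and block_top above 0.05 m and distance of each of punch_a_shank, punch_b_shank from where it was at the start of the episode below 0.01 m))); the robot touches nothing.
It fails at once if a punch is forced against the gauge with more than 25 N (contact force between any of punch_a, punch_b, punch_c and gauge above 25 N).
It fails at once if a punch is dropped: it moves faster than 0.4 m/s with no finger on it ((linear speed of punch_a above 0.4 m/s and contact force between punch_a and the fingers below 0.05 N) or (linear speed of punch_b above 0.4 m/s and contact force between punch_b and the fingers below 0.05 N) or (linear speed of punch_c above 0.4 m/s and contact force between punch_c and the fingers below 0.05 N)).
It fails at once if the paint pot or the mallet is moved more than 30 mm, or the pot is tipped over (distance of any of pot_mid, mallet_head from where it was at the start of the episode above 0.03 m or angle between pot_mid's own z axis and vertical above 0.4 rad).
It also fails if it takes over 69 s, if anything falls off the work surface, if the arm or the gripper's body presses on something with over 40 N, if the wrist force passes 120 N, or if a joint passes its speed limit or range.

## Working session

There is one attempt and no reset: what is moved stays moved. The work goes in short steps, Python scripts to look and compute and a tool call to move; the robot and the scene stay as the last step left them, time stands still between calls to the robot, and variables do not carry over. Pictures are saved under pics/ and viewed, about 8 in all and at most 12, crops included, and the job is handed in when it is done.

Besides the shell and the picture viewer there is one more tool, called by a JSON object that holds its "method" and its "body". step_arm: Moves the arm, as the interface text tells. Its arguments: {"type":"object","properties":{"deltas":{"type":"array","items":{"type":"array","items":{"type":"array","items":{"type":"number"}}}}},"required":["deltas"]}

```bash
mkdir -p pics
python3 - <<'E'
from workcell import bot,camera,camera_info,find_in,place_of
import cv2,numpy as np
s=bot.read_state();print(s['clock'],s['eef_pos'],s['ee_rot'],s['grip_width'],s['force'])
ims=[]
for c in ['scene','top']:
    im=camera(c);cv2.imwrite(f'pics/{c}0.png',im[:,:,::-1])
    i=camera_info(c);print(c,i)
    for n in ['gauge','hole10','hole19','block_top','rack_top','punch_a_shank','pot_mid','mallet_head']:
        print(n,[(np.round(d['centre'],3).tolist(),round(d['p'],2)) for d in place_of(n,c)[:4]])
print(camera_info('wrist'))
E
```

```text
0.0 [ 0.29286269 -0.57975076  0.23041581] [[ 8.92557327e-01  4.50933132e-01 -8.53224360e-04]
 [ 4.50933924e-01 -8.92556195e-01  1.42667991e-03]
 [-1.18213448e-04 -1.65814142e-03 -9.99998618e-01]] 1.0003867312184584 [ 0.22535723 -0.22349487  0.57716824]
scene {'mtx': array([[455.23241248,   0.        , 322.7832883 ],
       [  0.        , 455.23241248, 199.86488164],
       [  0.        ,   0.        ,   1.        ]]), 'k1': -0.019390626882792812, 'R': array([[-0.01922858,  0.99966406,  0.01737883],
       [ 0.60410914,  0.02546686, -0.79649456],
       [-0.79666957, -0.00481675, -0.60439589]]), 't': array([ 0.007119  , -0.31013649,  1.7416561 ])}
gauge [([0.562, 0.02, 0.002], 0.88)]
hole10 [([0.513, -0.026, 0.066], 0.85), ([0.548, 0.006, 0.063], 0.79), ([0.611, 0.058, 0.061], 0.69), ([0.576, 0.032, 0.064], 0.65)]
hole19 [([0.513, -0.026, 0.066], 0.85), ([0.548, 0.006, 0.063], 0.79), ([0.611, 0.058, 0.061], 0.69), ([0.576, 0.032, 0.064], 0.65)]
block_top [([0.473, -0.237, 0.048], 0.8)]
rack_top [([0.499, 0.278, 0.052], 0.9), ([0.473, -0.234, 0.087], 0.32)]
punch_a_shank [([0.503, 0.24
[... 960 characters left out ...]
6, 0.048], 0.58)]
punch_a_shank [([0.495, 0.248, 0.088], 0.57)]
pot_mid [([0.767, 0.14, 0.025], 0.85)]
mallet_head [([0.774, -0.218, 0.027], 0.72)]
{'mtx': array([[317.86762022,   0.        , 317.67243405],
       [  0.        , 317.86762022, 198.75630113],
       [  0.        ,   0.        ,   1.        ]]), 'k1': -0.05639132060952918, 'tool_from_camera': array([[-1.58824392e-04, -9.47604781e-01, -3.19445070e-01,
         8.21411937e-02],
       [ 9.99999954e-01, -6.81767402e-05, -2.94948299e-04,
        -1.30771331e-04],
       [ 2.57715695e-04, -3.19445103e-01,  9.47604749e-01,
        -1.42485171e-01],
       [ 0.00000000e+00,  0.00000000e+00,  0.00000000e+00,
         1.00000000e+00]])}
```

View pics/top0.png

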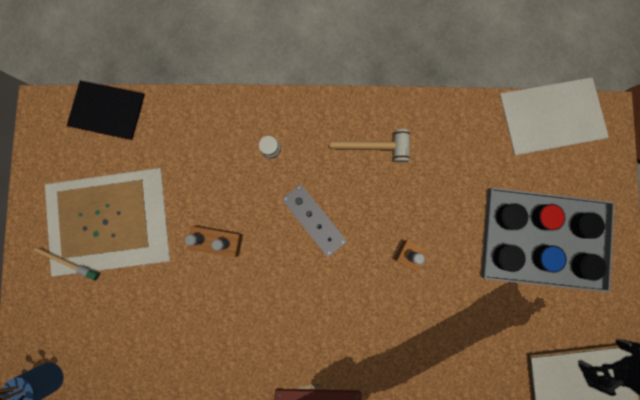

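{"method": "step_arm", "body": {"deltas": [[[0.08,0.16,0,0,1],[0.16,0.3,0,0,1],[0.22,0.42,0,0,1],[0.28,0.54,0,0,1],[0.34,0.65,0,0,1],[0.4,0.76,0,0,1],[0.4,0.76,0,0,1],[0.4,0.76,0,0,1]]]}}

```text
clock: 1.57
eef_pos: [0.4488, -0.2833, 0.2317]
ee_rot: [[0.893, 0.451, 0.001], [0.451, -0.893, -0.001], [0.0, 0.001, -1.0]]
force: [1.2, -0.3, 0.4]
grip_width: 1.002
```

{"method": "step_arm", "body": {"deltas": [[[0.05,0.1,0,0,1],[0.05,0.1,0,0,1],[0.05,0.1,0,0,1]]]}}

```text
clock: 1.82
eef_pos: [0.4698, -0.2421, 0.2316]
ee_rot: [[0.89, 0.456, 0.001], [0.456, -0.89, 0.0], [0.001, 0.0, -1.0]]
force: [-0.2, -1.0, -0.8]
grip_width: 1.001
```

```bash
cat > h.py <<'E'
from workcell import bot,camera,camera_info,find_in,place_of
import cv2,numpy as np
def snap(c,name=None):
    s=bot.read_state();im=camera(c)
    if name: cv2.imwrite(f'pics/{name}.png',im[:,:,::-1])
    return im,s
def pose(c,s):  # world_from_cam R,t
    i=camera_info(c)
    if c=='wrist':
        T=i['tool_from_camera'];R=s['ee_rot']@T[:3,:3];t=s['ee_rot']@T[:3,3]+s['eef_pos']
    else: R=i['R'].T;t=-R@i['t']
    return R,t,i['mtx'],i['k1']
def unproj(c,s,uv,z):
    R,t,K,k=pose(c,s);d=np.array([(uv[0]-K[0,2])/K[0,0],(uv[1]-K[1,2])/K[1,1]]);p=d.copy()
    for _ in range(10): p=d/(1+k*(p@p))
    r=R@np.array([*p,1]);return t+r*(z-t[2])/r[2]
def proj(c,s,X):
    R,t,K,k=pose(c,s);x=R.T@(np.asarray(X)-t);p=x[:2]/x[2];p=p*(1+k*(p@p));return K[:2,:2]@p+K[:2,2]
E
python3 - <<'E'
from h import *
im,s=snap('wrist','w1');print(s['clock'],s['eef_pos'],s['force'])
for n in ['block_top','punch_a_shank']:
    print(n,[(np.round(d['centre'],3).tolist(),round(d['p'],2)) for d in place_of(n,'wrist')[:4]])
print(proj('wrist',s,[.4735,-.2365,.124]),proj('wrist',s,[.4735,-.2365,.052]))
E
```

```text
1.8167 [ 0.46979258 -0.2420612   0.2316177 ] [-0.1502066  -0.98536915 -0.76464419]
block_top [([0.475, -0.242, 0.048], 0.8)]
punch_a_shank []
[313.95382783 189.63297361] [314.73773168 169.41286285]
```

View pics/w1.png

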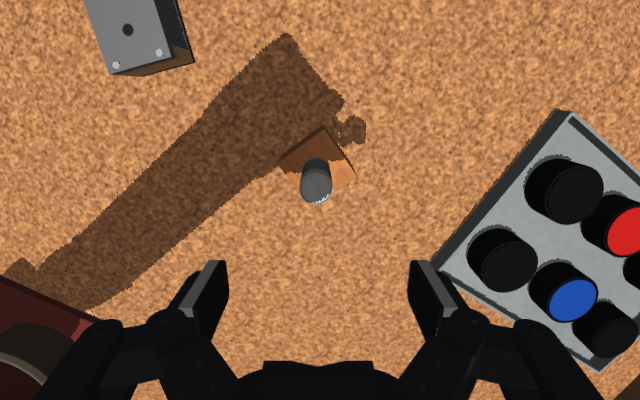

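{"method": "step_arm", "body": {"deltas": [[[0.014,0.014,-0.08,0,1],[0.014,0.014,-0.16,0,1],[0.014,0.014,-0.24,0,1],[0.014,0.014,-0.32,0,1],[0.014,0.014,-0.38,0,1],[0.014,0.014,-0.406,0,1],[0.014,0.014,-0.406,0,0],[0.014,0.014,-0.406,0,-0.4]]]}}

```text
clock: 2.63
eef_pos: [0.4738, -0.2406, 0.0695]
ee_rot: [[0.893, 0.45, -0.0], [0.45, -0.893, -0.0], [-0.0, 0.0, -1.0]]
force: [0.3, 0.3, 0.2]
grip_width: 0.747
```

{"method": "step_arm", "body": {"deltas": [[[0,0,0,0,-1],[0,0,0,0,-1],[0,0,0,0,-1],[0,0,0,0,-1],[0,0,0,0,-1],[0,0,0,0,-1]]]}}

```text
clock: 3.13
eef_pos: [0.4747, -0.2398, 0.0706]
ee_rot: [[0.893, 0.451, 0.002], [0.451, -0.893, -0.001], [0.001, 0.002, -1.0]]
force: [-1.7, 2.1, 6.3]
grip_width: 0.317
```

Run:
```python
from h import *
# hole blobs in first top/scene pictures
for c in ['scene','top']:
    im=cv2.imread(f'pics/{c}0.png',0)
    for X in [(.512,-.024,.062),(.547,.003,.062),(.577,.032,.062),(.6115,.057,.062)]:
        u,v=np.round(proj(c,None,X)).astype(int);w=im[v-9:v+10,u-9:u+10].astype(int)
        t=(w.min()+np.percentile(w,75))/2
        n,l,st,ce=cv2.connectedComponentsWithStats((w<t).astype(np.uint8))
        k=1+np.argmin(np.hypot(*(ce[1:]-9).T)); print(c,X,st[k,4],np.round(unproj(c,None,ce[k]+[u-9,v-9],.062),4))
```

```text
scene (0.512, -0.024, 0.062) 4 [ 0.5144 -0.0247  0.062 ]
scene (0.547, 0.003, 0.062) 3 [0.5464 0.002  0.062 ]
scene (0.577, 0.032, 0.062) 8 [0.5787 0.0295 0.062 ]
scene (0.6115, 0.057, 0.062) 11 [0.6091 0.0557 0.062 ]
top (0.512, -0.024, 0.062) 9 [ 0.517  -0.0214  0.062 ]
top (0.547, 0.003, 0.062) 16 [0.5488 0.0044 0.062 ]
top (0.577, 0.032, 0.062) 28 [0.5814 0.0315 0.062 ]
top (0.6115, 0.057, 0.062) 48 [0.6139 0.0587 0.062 ]
```

{"method": "step_arm", "body": {"deltas": [[[0,0,0.06,0,-1],[0,0,0.13,0,-1],[0,0,0.2,0,-1],[0.02,0.05,0.225,0,-1],[0.06,0.14,0.225,0,-1],[0.1,0.23,0.225,0,-1],[0.14,0.32,0.225,0,-1],[0.18,0.41,0.225,0,-1]]]}}

```text
clock: 3.8
eef_pos: [0.5463, -0.074, 0.1598]
ee_rot: [[0.893, 0.45, 0.001], [0.45, -0.893, -0.0], [0.001, 0.001, -1.0]]
force: [1.0, -0.4, -2.8]
grip_width: 0.313
```

{"method": "step_arm", "body": {"deltas": [[[0.04,0.09,0,0,-1],[0.08,0.18,0,0,-1],[0.11,0.26,0,0,-1],[0.12,0.297,-0.02,0,-1],[0.12,0.297,-0.04,0,-1],[0.12,0.297,-0.04,0,-1],[0.12,0.297,-0.04,0,-1]]]}}

```text
clock: 4.38
eef_pos: [0.5933, 0.042, 0.1426]
ee_rot: [[0.893, 0.45, -0.001], [0.45, -0.893, -0.001], [-0.002, 0.0, -1.0]]
force: [0.0, -1.3, -2.9]
grip_width: 0.31
```

Run:
```python
from h import *
im,s=snap('wrist','w2');print(s['clock'],s['eef_pos'],s['ee_rot'],s['force'],s['grip_width'])
```

```text
4.3833 [0.59332563 0.04203273 0.14257731] [[ 8.92927958e-01  4.50197719e-01 -1.29451567e-03]
 [ 4.50196869e-01 -8.92928868e-01 -9.02887213e-04]
 [-1.56238817e-03  2.23426336e-04 -9.99998755e-01]] [ 0.0042903  -1.27261969 -2.90376523] 0.3102730179312737
```

View pics/w2.png

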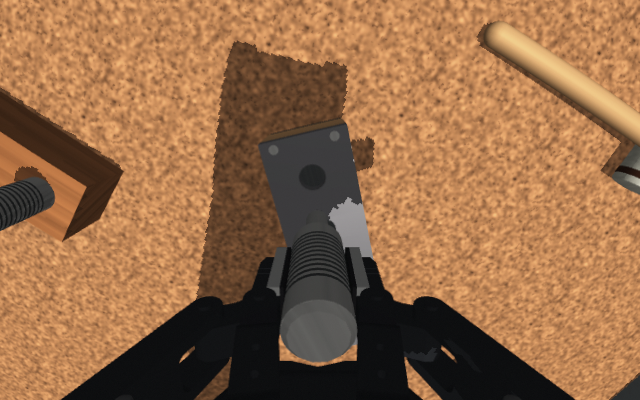

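Run:
```python
from h import *
im=cv2.imread('pics/w2.png')[145:265,255:385]
im=np.clip(im.astype(float)*2,0,255).astype(np.uint8)
cv2.imwrite('pics/w2c.png',cv2.resize(im,None,fx=5,fy=5,interpolation=cv2.INTER_CUBIC))
```

```text
(no output)
```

View pics/w2c.png

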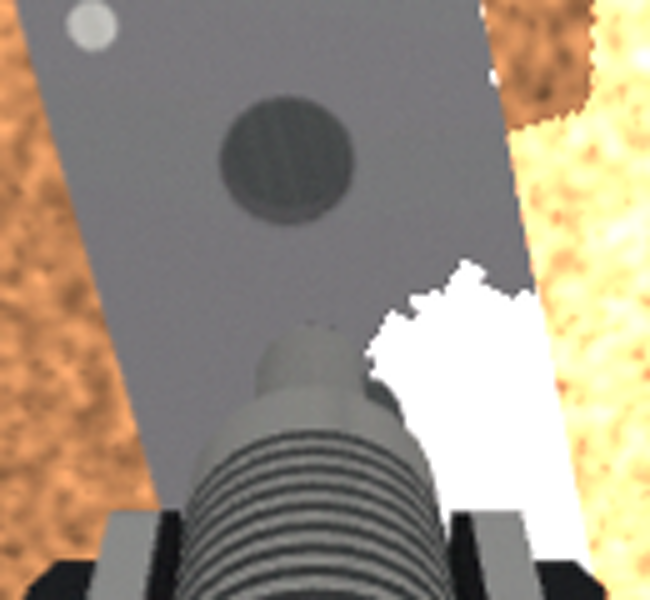

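Run:
```python
from h import *
s=bot.read_state();T=s['eef_pos'];tx=s['ee_rot'][:,0];ty=s['ee_rot'][:,1]
h=unproj('wrist',s,(312.1,176.6),.062);f=unproj('wrist',s,(317.0,208.9),T[2]-.0586)
a=f-tx*.00725
print('hole19',h,'tip',a,'tip in tool',(a-T)@tx,(a-T)@ty)
st=unproj('wrist',s,(318,331),T[2]+.0534);print('top in tool',(st-T)@tx,(st-T)@ty)
print(h-a,(h-a)/.4, (unproj('wrist',s,(301,176.6),.062)-unproj('wrist',s,(325,176.6),.062)))
```

```text
hole19 [0.61295336 0.05599367 0.062     ] tip [0.59325943 0.04208407 0.08448698] tip in tool -0.00011860491382014322 -0.0006484414103887329
top in tool 0.0035423307817366374 -5.2289932260747095e-05
[ 0.01969393  0.01390959 -0.02248698] [ 0.04923484  0.03477399 -0.05621745] [-0.00781714  0.01555588  0.        ]
```

{"method": "step_arm", "body": {"deltas": [[[0.049,0.035,0,0,-1],[0.049,0.035,-0.02,0,-1],[0.049,0.035,-0.04,0,-1],[0.049,0.035,-0.05,0,-1],[0.049,0.035,-0.05,0,-1],[0.049,0.035,-0.05,0,-1]]]}}

```text
clock: 4.93
eef_pos: [0.6129, 0.0562, 0.1227]
ee_rot: [[0.893, 0.45, -0.001], [0.45, -0.893, -0.0], [-0.001, 0.0, -1.0]]
force: [-0.5, -0.2, -3.8]
grip_width: 0.312
```

{"method": "step_arm", "body": {"deltas": [[[0,0,-0.002,0,-1],[0,0,-0.004,0,-1],[0,0,-0.006,0,-1],[0,0,-0.008,0,-1],[0,0,-0.01,0,-1],[0,0,-0.012,0,-1],[0,0,-0.014,0,-1],[0,0,-0.014,0,-1]]]}}

```text
clock: 5.6
eef_pos: [0.6134, 0.0573, 0.1171]
ee_rot: [[0.893, 0.451, -0.0], [0.451, -0.893, 0.0], [-0.0, -0.0, -1.0]]
force: [-0.3, 0.1, -2.5]
grip_width: 0.315
```

{"method": "step_arm", "body": {"deltas": [[[0,0,-0.005,0,-1],[0,0,-0.01,0,-1],[0,0,-0.015,0,-1],[0,0,-0.02,0,-1],[0,0,-0.025,0,-1],[0,0,-0.03,0,-1],[0,0,-0.03,0,-1],[0,0,-0.03,0,-1]]]}}

```text
clock: 6.27
eef_pos: [0.6134, 0.0573, 0.1052]
ee_rot: [[0.893, 0.451, -0.0], [0.451, -0.893, 0.0], [-0.0, -0.0, -1.0]]
force: [-0.6, 0.2, -2.8]
grip_width: 0.314
```

{"method": "step_arm", "body": {"deltas": [[[0,0,0.02,0,-1],[0,0,0.05,0,-1],[0,0,0.08,0,-1],[-0.03,-0.024,0.09,0,-1],[-0.05,-0.04,0.09,0,-1],[-0.09,-0.075,0.08,0,-1],[-0.13,-0.108,0.07,0,-1],[-0.13,-0.108,0.07,0,-1]]]}}

```text
clock: 6.93
eef_pos: [0.5585, 0.0103, 0.133]
ee_rot: [[0.894, 0.448, -0.002], [0.448, -0.894, -0.002], [-0.003, 0.001, -1.0]]
force: [0.6, 0.0, -3.5]
grip_width: 0.314
```

Run:
```python
from h import *
im,s=snap('wrist','w3');print(s['clock'],s['eef_pos'],s['force'],s['grip_width'])
im=cv2.imread('pics/w3.png')[145:265,255:385]
im=np.clip(im.astype(float)*1.6,0,255).astype(np.uint8)
cv2.imwrite('pics/w3c.png',cv2.resize(im,None,fx=5,fy=5,interpolation=cv2.INTER_CUBIC))
```

```text
6.9333 [0.5585468  0.01031757 0.13295385] [ 0.5810674   0.00572776 -3.46434733] 0.3144204308061615
```

View pics/w3c.png

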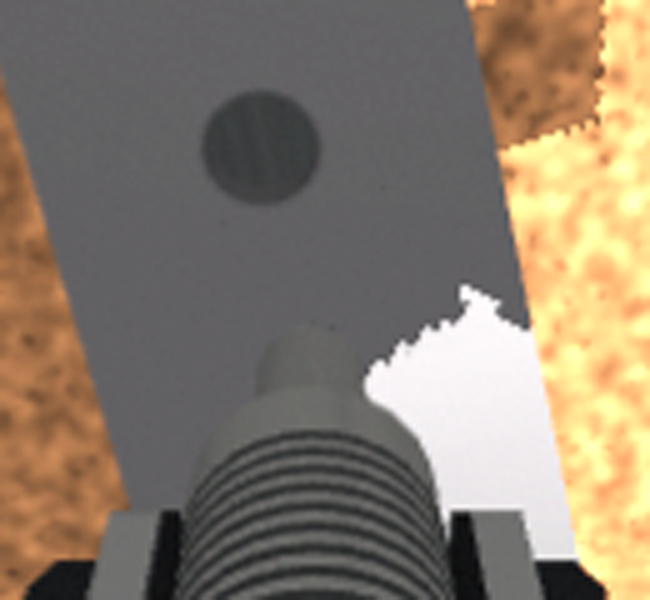

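Run:
```python
from h import *
s=bot.read_state();T=s['eef_pos'];tx=s['ee_rot'][:,0];ty=s['ee_rot'][:,1]
h=unproj('wrist',s,(306.9,174.2),.062);f=unproj('wrist',s,(317.0,209.3),T[2]-.0586)
a=f-tx*.00725
print('hole16',h,'tip',a,'tip in tool',(a-T)@tx,(a-T)@ty)
print(h-a,(h-a)/.4)
```

```text
hole16 [0.58156232 0.03097583 0.062     ] tip [0.55936846 0.01201892 0.07497834] tip in tool -0.0004053246559495619 -0.0006486040555672018
[ 0.02219386  0.0189569  -0.01297834] [ 0.05548465  0.04739226 -0.03244584]
```

{"method": "step_arm", "body": {"deltas": [[[0.052,0.044,0,0,-1],[0.052,0.044,-0.01,0,-1],[0.052,0.044,-0.022,0,-1],[0.052,0.044,-0.022,0,-1],[0.052,0.044,-0.022,0,-1],[0.052,0.044,-0.022,0,-1],[0.052,0.044,-0.022,0,-1],[0.052,0.044,-0.022,0,-1]]]}}

```text
clock: 7.65
eef_pos: [0.5823, 0.0314, 0.1248]
ee_rot: [[0.893, 0.451, 0.0], [0.451, -0.893, -0.0], [0.0, 0.0, -1.0]]
force: [0.2, -0.2, -2.7]
grip_width: 0.311
```

{"method": "step_arm", "body": {"deltas": [[[-0.004,-0.005,0,0,-1],[-0.004,-0.005,0,0,-1],[-0.004,-0.005,-0.003,0,-1],[-0.004,-0.005,-0.006,0,-1],[-0.004,-0.005,-0.009,0,-1],[-0.004,-0.005,-0.011,0,-1],[-0.004,-0.005,-0.013,0,-1],[-0.004,-0.005,-0.013,0,-1]]]}}

```text
clock: 8.32
eef_pos: [0.5805, 0.0294, 0.1191]
ee_rot: [[0.893, 0.451, -0.001], [0.451, -0.893, -0.0], [-0.001, 0.0, -1.0]]
force: [-0.7, 0.1, -3.1]
grip_width: 0.314
```

{"method": "step_arm", "body": {"deltas": [[[0,0,-0.002,0,-1],[0,0,-0.004,0,-1],[0,0,-0.006,0,-1],[0,0,-0.008,0,-1],[0,0,-0.008,0,-1]]]}}

```text
clock: 8.73
eef_pos: [0.5805, 0.0294, 0.1158]
ee_rot: [[0.893, 0.451, -0.0], [0.451, -0.893, -0.0], [-0.0, -0.0, -1.0]]
force: [-0.9, -1.8, -3.0]
grip_width: 0.313
```

{"method": "step_arm", "body": {"deltas": [[[0,0.001,-0.004,0,-1],[0,0.001,-0.008,0,-1],[0,0.001,-0.012,0,-1],[0,0.001,-0.016,0,-1],[0,0.001,-0.02,0,-1],[0,0.001,-0.024,0,-1],[0,0.001,-0.028,0,-1],[0,0.001,-0.028,0,-1]]]}}

```text
clock: 9.4
eef_pos: [0.5805, 0.0297, 0.1044]
ee_rot: [[0.893, 0.451, -0.001], [0.451, -0.893, -0.0], [-0.001, 0.0, -1.0]]
force: [-2.8, -4.3, -1.5]
grip_width: 0.31
```

{"method": "step_arm", "body": {"deltas": [[[-0.001,-0.001,0,0,-1],[-0.001,-0.001,0.01,0,-1],[-0.001,-0.001,0.03,0,-1],[-0.001,-0.001,0.055,0,-1],[-0.03,-0.024,0.058,0,-1],[-0.06,-0.048,0.058,0,-1],[-0.083,-0.067,0.055,0,-1],[-0.083,-0.067,0.05,0,-1]]]}}

```text
clock: 10.07
eef_pos: [0.5467, 0.0021, 0.126]
ee_rot: [[0.893, 0.45, 0.001], [0.45, -0.893, -0.0], [0.001, 0.001, -1.0]]
force: [-0.2, 0.7, -2.8]
grip_width: 0.315
```

{"method": "step_arm", "body": {"deltas": [[[0,0,0,0,-1],[0,0,0,0,-1],[0,0,0,0,-1]]]}}

```text
clock: 10.32
eef_pos: [0.548, 0.0041, 0.1252]
ee_rot: [[0.892, 0.452, 0.001], [0.452, -0.892, 0.001], [0.001, -0.0, -1.0]]
force: [1.1, 0.4, -2.6]
grip_width: 0.311
```

{"method": "step_arm", "body": {"deltas": [[[-0.001,-0.003,-0.002,0,-1],[-0.001,-0.003,-0.005,0,-1],[-0.001,-0.003,-0.008,0,-1],[-0.001,-0.003,-0.01,0,-1],[-0.001,-0.003,-0.011,0,-1],[-0.001,-0.003,-0.012,0,-1],[-0.001,-0.003,-0.012,0,-1]]]}}

```text
clock: 10.9
eef_pos: [0.5472, 0.0022, 0.1205]
ee_rot: [[0.893, 0.451, 0.0], [0.451, -0.893, 0.0], [0.0, 0.0, -1.0]]
force: [-1.0, 0.6, 3.0]
grip_width: 0.314
```

{"method": "step_arm", "body": {"deltas": [[[0.001,0.001,-0.001,0,-1],[0.001,0.001,-0.001,0,-1],[0.001,0.001,-0.001,0,-1],[0.001,0.001,-0.001,0,-1]]]}}

```text
clock: 11.23
eef_pos: [0.5476, 0.0024, 0.1204]
ee_rot: [[0.893, 0.451, 0.0], [0.451, -0.893, -0.0], [0.0, 0.0, -1.0]]
force: [-3.8, 0.3, 6.6]
grip_width: 0.314
```

Run:
```python
from h import *
s=bot.read_state();print(s['clock'],s['eef_pos'],s['force'],s['wrist_torque'])
im,s=snap('scene');u,v=np.round(proj('scene',None,[.55,.005,.08])).astype(int)
c=im[v-50:v+50,u-65:u+65,::-1];c=np.clip(c.astype(float)*1.5,0,255).astype(np.uint8)
cv2.imwrite('pics/s4.png',cv2.resize(c,None,fx=5,fy=5,interpolation=cv2.INTER_CUBIC))
```

```text
11.2333 [0.54756546 0.00238056 0.12036578] [-3.82686804  0.34109399  6.60116932] [0.02435303 0.9557883  0.01249475]
```

View pics/s4.png

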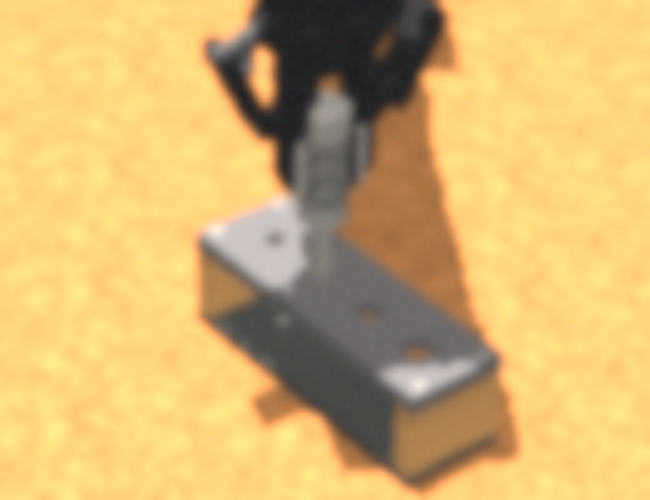

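The scene view shows the upright tube standing on the plate at hole13 (about crop pixel 320,272), refused, with holes 10, 16 and 19 clear. Now back to hole16.

{"method": "step_arm", "body": {"deltas": [[[0,0,0.01,0,-1],[0,0,0.025,0,-1],[0.03,0.025,0.025,0,-1],[0.06,0.05,0.025,0,-1],[0.082,0.067,0.02,0,-1],[0.082,0.067,0.012,0,-1],[0.082,0.067,0.012,0,-1],[0.082,0.067,0.012,0,-1]]]}}

```text
clock: 11.95
eef_pos: [0.5796, 0.0287, 0.1239]
ee_rot: [[0.893, 0.451, -0.002], [0.451, -0.893, -0.0], [-0.001, -0.0, -1.0]]
force: [-0.0, -0.0, -2.7]
grip_width: 0.312
```

{"method": "step_arm", "body": {"deltas": [[[0,0,0,0,-1],[0,0,0,0,-1],[0,0,0,0,-1]]]}}

```text
clock: 12.2
eef_pos: [0.5801, 0.0288, 0.1247]
ee_rot: [[0.893, 0.45, 0.0], [0.45, -0.893, -0.0], [-0.0, 0.0, -1.0]]
force: [1.0, 0.0, -3.0]
grip_width: 0.316
```

{"method": "step_arm", "body": {"deltas": [[[0,0.001,-0.004,0,-1],[0,0.001,-0.007,0,-1],[0,0.001,-0.01,0,-1],[0,0.001,-0.012,0,-1],[0,0.001,-0.014,0,-1],[0,0.001,-0.016,0,-1],[0,0.001,-0.016,0,-1]]]}}

```text
clock: 12.78
eef_pos: [0.5802, 0.0294, 0.1179]
ee_rot: [[0.893, 0.451, -0.0], [0.451, -0.893, -0.0], [-0.0, 0.0, -1.0]]
force: [-0.3, -0.7, -1.7]
grip_width: 0.309
```

{"method": "step_arm", "body": {"deltas": [[[0,0,-0.006,0,-1],[0,0,-0.012,0,-1],[0,0,-0.018,0,-1],[0,0,-0.024,0,-1],[0,0,-0.03,0,-1],[0,0,-0.036,0,-1],[0,0,-0.036,0,-1]]]}}

```text
clock: 13.37
eef_pos: [0.58, 0.0295, 0.103]
ee_rot: [[0.893, 0.451, -0.001], [0.451, -0.893, -0.0], [-0.001, -0.0, -1.0]]
force: [0.0, -2.0, -4.1]
grip_width: 0.312
```

{"method": "step_arm", "body": {"deltas": [[[0,-0.001,-0.008,0,-1],[0,-0.001,-0.016,0,-1],[0,-0.001,-0.024,0,-1],[0,-0.001,-0.032,0,-1],[0,-0.001,-0.04,0,-1],[0,-0.001,-0.046,0,-1],[0,-0.001,-0.05,0,-1],[0,-0.001,-0.05,0,-1]]]}}

```text
clock: 14.03
eef_pos: [0.5801, 0.0294, 0.0832]
ee_rot: [[0.893, 0.451, -0.0], [0.451, -0.893, 0.0], [-0.0, -0.0, -1.0]]
force: [-1.2, 0.4, -3.2]
grip_width: 0.311
```

{"method": "step_arm", "body": {"deltas": [[[0,0,-0.001,0,-1],[0,0,-0.002,0,-1],[0,0,-0.003,0,-1],[0,0,-0.004,0,-1],[0,0,-0.004,0,-1]]]}}

```text
clock: 14.45
eef_pos: [0.5803, 0.0292, 0.0821]
ee_rot: [[0.893, 0.451, 0.0], [0.451, -0.893, 0.0], [0.0, 0.0, -1.0]]
force: [-0.3, -0.8, -3.3]
grip_width: 0.309
```

{"method": "step_arm", "body": {"deltas": [[[0,0,-0.001,0,-1],[0,0,-0.002,0,-1],[0,0,-0.003,0,-1],[0,0,-0.004,0,-1],[0,0,-0.004,0,-1]]]}}

```text
clock: 14.87
eef_pos: [0.5804, 0.0292, 0.0808]
ee_rot: [[0.893, 0.451, 0.0], [0.451, -0.893, -0.0], [0.0, 0.0, -1.0]]
force: [-2.5, -1.3, 0.6]
grip_width: 0.312
```

{"method": "step_arm", "body": {"deltas": [[[0,0,0,0,-0.2],[0,0,0,0,0],[0,0,0,0,0.4],[0,0,0,0,1],[0,0,0,0,1],[0,0,0,0,1],[0,0,0,0,1],[0,0,0,0,1]]]}}

```text
clock: 15.53
eef_pos: [0.5803, 0.0293, 0.0805]
ee_rot: [[0.893, 0.451, 0.0], [0.451, -0.893, 0.0], [0.0, -0.0, -1.0]]
force: [0.3, -0.7, 0.3]
grip_width: 0.999
```

{"method": "step_arm", "body": {"deltas": [[[0,0,0.03,0,1],[0,0,0.09,0,1],[0,0,0.16,0,1],[0,0,0.23,0,1],[0,0,0.3,0,1],[0,0,0.3,0,1],[0,0,0.3,0,1],[0,0,0.3,0,1]]]}}

```text
clock: 16.2
eef_pos: [0.5801, 0.0292, 0.2007]
ee_rot: [[0.893, 0.451, 0.0], [0.451, -0.893, -0.0], [0.0, 0.0, -1.0]]
force: [-0.9, -0.3, -0.2]
grip_width: 1.001
```

Run:
```python
from h import *
s=bot.read_state();print(s['clock'],s['eef_pos'],s['force'],s['grip_width'])
im,s=snap('scene');u,v=np.round(proj('scene',None,[.57,.015,.08])).astype(int)
print([(np.round(d['centre'],3).tolist(),round(d['p'],2)) for d in place_of('punch_b_shank','scene')[:4]])
c=im[v-60:v+60,u-75:u+75,::-1];c=np.clip(c.astype(float)*1.5,0,255).astype(np.uint8)
snap('wrist','w5')
print([(np.round(d['centre'],3).tolist(),round(d['p'],2)) for d in place_of('punch_b_shank','wrist')[:4]])
w=np.clip(cv2.imread('pics/w5.png').astype(float)*1.4,0,255).astype(np.uint8)
a=cv2.resize(c,(450,360),interpolation=cv2.INTER_CUBIC);b=cv2.resize(w[60:300,200:440],(360,360))
cv2.imwrite('pics/f5.png',np.hstack([a,b[:, :350]]))
```

```text
16.2 [0.58011681 0.02921653 0.200737  ] [-0.91173088 -0.31745213 -0.20049135] 1.0008722427491044
[([0.576, 0.031, 0.098], 0.76)]
[]
```

View pics/f5.png

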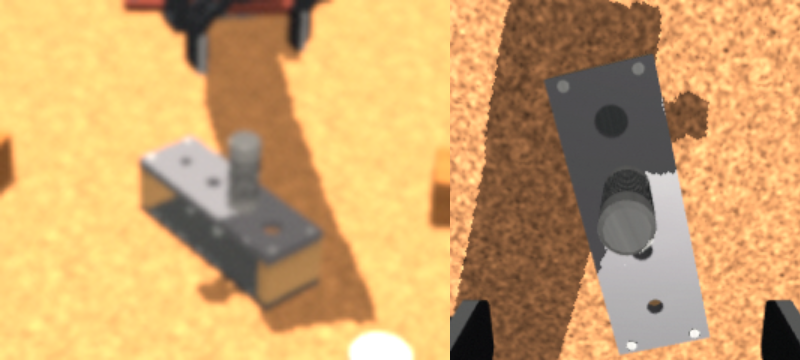

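The punch stands upright with its shoulder on the plate in the third hole (16 mm). The 19 mm hole shows beyond it, and the 13 and 10 mm holes in front. The network puts the shank at z = 0.098, as it should be.

```bash
python3 -c "
from workcell import bot
bot.sign_off()"
```

```text
the job is handed in; nothing more can be done
```

The unmarked punch is the 16 mm size. It now stands home in the 16 mm hole, released, and the job is handed in; no verdict came back.

- **19 mm hole:** the tube went in about 15 mm with no resistance.
- **16 mm hole:** it went in about 16 mm with only light side force, about 5 N.
- **13 mm hole:** it refused the tube. The tip stopped at plate level under a press of about 6 to 9 N, with the tool pointing straight down.
- **Seating:** I went back to the 16 mm hole and lowered it until contact of about 4 N. That came at a TCP height of 0.081 m, where the shoulder should meet the plate. Then I opened the gripper and lifted clear.

**Last checks:** the pictures show the punch upright in the third hole. The detector puts the shank at z = 0.098 m, the seated height. The gripper is clear at z = 0.20 m. The whole run took about 16 s on the robot's clock.

**Checks that disagreed or were missing:**
- One position of the 16 mm hole disagreed by about 2 mm, because the arm was still settling between the picture and the pose reading. I used the pose from the moment of the picture, which fits the 42 mm hole spacing.
- The detector found no punch in the last wrist picture.
- I did not measure the other punches, the pot or the mallet again at the end; the arm did not go near them.

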